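Answer the table calls in order

ROBOT

A 6-joint arm with a two-finger parallel gripper is mounted at the origin on a cart in front of the work surface, level with it; the furniture and walls round the work are solid. World frame = base frame: x ahead of the robot, y to its left, z up, the work surface at z = 0. Lengths are in mm, angles in rad, forces in N, time in s.
With the tool pointing down it reaches from about 400 to 925 mm from the base axis. Payload 12.5 kg.
Tool frame: the origin (TCP) lies at the very end of the fingers, on their centre line; the grasp point (between the pads) lies 19 mm behind it; z points along the fingers, y is the line along which they close (so a half turn about z gives the same grasp; the last joint's range is limited). The gripper opens to 95 mm and grips with 3 to 60 N. Pads are 20 mm wide; open, the fingers measure 119 mm over their backs; the gripper's body (75 mm by 180 mm) begins 59 mm behind the grasp point.
Start: joints at [1.19, 0.491, 1.559, -0, 1.092, -0.106], TCP at [169.579, 601.573, 214.661] pointing down, gripper open.
Joint ranges: [-3.1, 3.1], [-0.84, 2.19], [0.05, 2.79], [-1.13, 4.28], [0.06, 2.93], [-2.69, 2.69]. Speed limits (rad/s): [2.22, 2.22, 2.79, 3.14, 3.14, 3.14].

INTERFACE

Orientations are given as [roll, pitch, yaw] about the fixed x, y, z axes, in that order (R = Rz(yaw) Ry(pitch) Rx(roll)).
In Python, from cell import env, cam, job gives the robot as it stands (env), with the cameras (cam) and the job (job).
- The arm moves only by the shell command python3 steer.py 'ROWS'. ROWS is 1 to 5 rows, parted by semicolons, with the numbers parted by commas; each row has 5 numbers: dx, dy, dz in normalised numbers (1 is 1 m), then a turn about the tool's z in normalised numbers (1 is pi/2 rad), then the opening from 0.0 (shut) to 1.0 (fully open); each row is the pose to reach, as a shift and turn from the pose commanded when the command began, along the tool's axes at that moment; what a row does not reach only later rows make up. A row lasts 1/12 s, in which the tool goes at most 41.7 mm and 0.125 rad, less where a joint would pass 70% of its speed; a pose out of reach is approached as far as the arm can. The fingers move at their own pace and stop on an object; the grip force is fixed at half the most. Time passes only in rows, so rows that do not move let the fingers close. It prints the time, the measured TCP pose, the force, the opening and the grip force at its end. A shift or turn number past 1, either way, is cut back to 1. Input that does not fit is refused with a message, and nothing moves.
- env.state(): the state, without advancing time (a new reading comes with each control period).
- cam.read_camera(name): name is "side" or "top" or "wrist"; returns (picture, depth): 480x640x3 uint8, red, green, blue; 480x640 float32, mm along the optical axis (not along the pixel's ray), 0 where there is no reading.
- cam.camera_info(name): a dict with "vertical_fov" (degrees; the focal length in pixels is half the picture's height over the tangent of half this angle, whatever the lens; pixels are square), "cx", "cy" (the principal point, pixels), "dist_coeffs" ([k1, k2, p1, p2, k3] as OpenCV has them; the pictures are not rectified), "origin" and "attitude" of the camera in the world. Camera axes: x right, y down, z forward; pixel columns grow to the right and rows downward; lengths in mm; the calibration is good to about 2 mm. A picture is of the moment at which its call begins: read the wrist's pose just before it. camera_info takes no time and is no camera call; for the wrist camera it gives the pose at the moment of the call.
- job.job_done(): hands the job in; it is judged then, once.
The state is a dict: "t": time; "joints": joint angles; "qvel": joint speeds; "tau": joint torques, N m; "eef_pos": TCP position; "tcp_rot": TCP orientation; "ft_force": force on the tool from outside, world axes, zero at the start; "moment": the same for the moment, N m; "opening": opening from 0.0 (shut) to 1.0 (fully open); "grip_force": force on a finger pad.
Only numpy, scipy, OpenCV 4.12 (cv2) and the standard library are available. Lean on these libraries where they do the work, as an engineer would, in place of code of your own. Each camera call takes 0.05 s, during which the arm holds its last target. There are 200 camera calls.

TASK

Guests have called with the table call buttons: answer the calls by pressing the caps down in the order red, yellow, blue, each gently from above with the fingertips, all the way, so that it stays down. Leave the green one up, do not lift or shift any of the buttons, and leave the glass, the shaker and the basket alone.

Things in the scene. Friction and masses are not known exactly. Their poses are not given: they have to be found in the camera images.
- call_red: Loose table call button with a red cap: a round white puck, 82 mm across, 21 mm high, 0.35 kg, on a rubber foot, with a steel collar (52 mm across, top at 24 mm) from which the red cap stands up. To be pressed down. Origin: centre of its underside, z up. All four pucks are alike but for the cap's colour; which stands where changes from start to start.
- red_top (a point): Centre of the flat top of the red cap (a disc 40 mm across); at the start 40.5 to 42 mm above the table, 34 mm when latched down and let go. The cap rides on its latch on a soft spring (1500 N/m, 8 mm). Pushed to 32 mm above the table the latch is fully down (about 3 N); at 26 mm (about 12 N) comes a hard stop.
- red_cap (a joint): How far the latch under the red cap is down, in m: 0 is fully up, 0.008 fully down. Starts between 0 and 0.0015. About 3 N of downward push moves it; no return spring, it stays where it is left; from 0.006 on it counts as down. While pushed, the cap's top gives about 2 mm more than this.
- call_yellow: Loose table call button with a yellow cap: a round white puck, 82 mm across, 21 mm high, 0.35 kg, on a rubber foot, with a steel collar (52 mm across, top at 24 mm) from which the yellow cap stands up. To be pressed down. Origin: centre of its underside, z up. All four pucks are alike but for the cap's colour; which stands where changes from start to start.
- yellow_top (a point): Centre of the flat top of the yellow cap (a disc 40 mm across); at the start 40.5 to 42 mm above the table, 34 mm when latched down and let go. The cap rides on its latch on a soft spring (1500 N/m, 8 mm). Pushed to 32 mm above the table the latch is fully down (about 3 N); at 26 mm (about 12 N) comes a hard stop.
- yellow_cap (a joint): How far the latch under the yellow cap is down, in m: 0 is fully up, 0.008 fully down. Starts between 0 and 0.0015. About 3 N of downward push moves it; no return spring, it stays where it is left; from 0.006 on it counts as down. While pushed, the cap's top gives about 2 mm more than this.
- call_blue: Loose table call button with a blue cap: a round white puck, 82 mm across, 21 mm high, 0.35 kg, on a rubber foot, with a steel collar (52 mm across, top at 24 mm) from which the blue cap stands up. To be pressed down. Origin: centre of its underside, z up. All four pucks are alike but for the cap's colour; which stands where changes from start to start.
- blue_top (a point): Centre of the flat top of the blue cap (a disc 40 mm across); at the start 40.5 to 42 mm above the table, 34 mm when latched down and let go. The cap rides on its latch on a soft spring (1500 N/m, 8 mm). Pushed to 32 mm above the table the latch is fully down (about 3 N); at 26 mm (about 12 N) comes a hard stop.
- blue_cap (a joint): How far the latch under the blue cap is down, in m: 0 is fully up, 0.008 fully down. Starts between 0 and 0.0015. About 3 N of downward push moves it; no return spring, it stays where it is left; from 0.006 on it counts as down. While pushed, the cap's top gives about 2 mm more than this.
- call_green: Loose table call button with a green cap: a round white puck, 82 mm across, 21 mm high, 0.35 kg, on a rubber foot, with a steel collar (52 mm across, top at 24 mm) from which the green cap stands up. The one call that stays open: leave it up. Origin: centre of its underside, z up. All four pucks are alike but for the cap's colour; which stands where changes from start to start.
- green_top (a point): Centre of the flat top of the green cap (a disc 40 mm across); at the start 40.5 to 42 mm above the table, 34 mm when latched down and let go. The cap rides on its latch on a soft spring (1500 N/m, 8 mm). Pushed to 32 mm above the table the latch is fully down (about 3 N); at 26 mm (about 12 N) comes a hard stop.
- green_cap (a joint): How far the latch under the green cap is down, in m: 0 is fully up, 0.008 fully down. Starts between 0 and 0.0015. About 3 N of downward push moves it; no return spring, it stays where it is left; from 0.006 on it counts as down. While pushed, the cap's top gives about 2 mm more than this.
- glass: Loose drinking glass, amber drink, 81 mm across, 93 mm high, standing upright behind the buttons; leave alone. Origin: centre of its underside.
- shaker: Loose pepper shaker with a grey top, 44 mm across, 90 mm high, standing upright behind the buttons; leave alone. Origin: centre of its underside.
- basket: Loose small violet condiment basket, empty, 102 mm across, 60 mm high, behind the buttons; leave alone. Origin: centre of its underside.

How it is judged:
By the outcome, as a careful person would: the job done as asked, in the order asked, and still so for the second after the job is handed in, with the robot touching nothing.
It also fails if it takes over 42 s, if anything falls off the work surface, if the arm or the gripper's body presses on something with over 40 N, if the wrist force passes 120 N, or if a joint passes its speed limit or range.

## Working session

There is one attempt and no reset: what is moved stays moved. The work goes in short steps, Python scripts to look and compute and a shell command to move; the robot and the scene stay as the last step left them, time stands still between calls to the robot, and variables do not carry over. Pictures are saved under pics/ and viewed, at most 10 in all, crops included, and the job is handed in when it is done.

```bash
mkdir -p pics; ls
python3 - <<'E'
from cell import env, cam, job
import cv2
s=env.state();print(s['t'],s['eef_pos'],s['tcp_rot'],s['ft_force'],s['opening'])
for n in("top","side"):
    i=cam.camera_info(n);print(n,i)
    p,d=cam.read_camera(n);cv2.imwrite(f'pics/{n}0.png',p[...,::-1])
E
```

```text
cell.py
pics
steer.py
0.0 [169.46637789 601.33064658 214.05981495] [-3.14047057e+00 -1.26845514e-04  2.86681077e+00] [ 0.48629652 -0.17960542 -0.8301972 ] 1.0020808411146203
top {'vertical_fov': 49.083361347173295, 'cx': 328.255300629307, 'cy': 232.18246398112143, 'dist_coeffs': array([-0.15204481,  0.        ,  0.        ,  0.        ,  0.        ]), 'origin': array([ 316.93075237,   14.125838  , 1204.77626697]), 'attitude': array([-2.94225936e+00, -2.10228304e-03, -1.57816862e+00])}
side {'vertical_fov': 57.698824790304755, 'cx': 319.3830007379266, 'cy': 237.60961700808218, 'dist_coeffs': array([-0.00101273,  0.        ,  0.        ,  0.        ,  0.        ]), 'origin': array([ 736.8378853 , -482.81257928,  877.81365126]), 'attitude': array([-2.55757452e+00, -7.73719854e-04,  3.67724310e-01])}
```

View pics/top0.png

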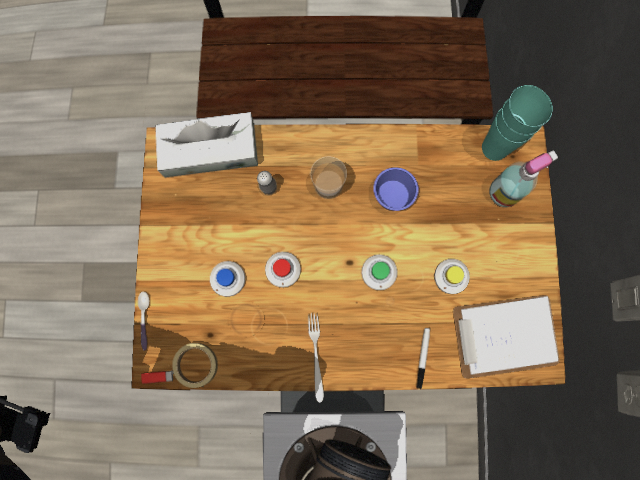

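View pics/side0.png

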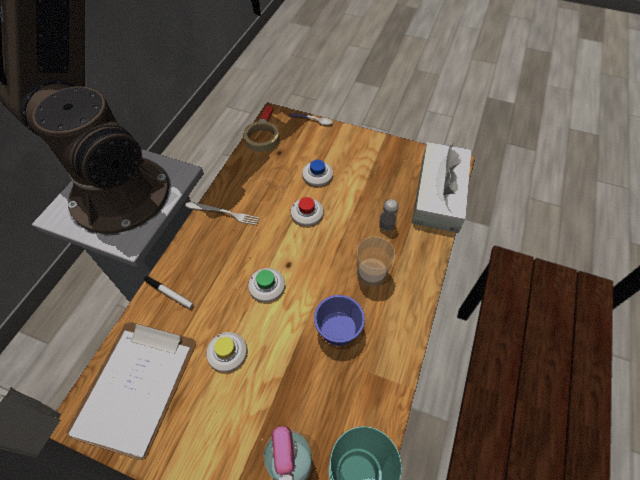

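The top view shows blue (226,277), red (282,268), green (381,270) and yellow (455,274) in a row. The glass, shaker and basket are behind them, and the side view agrees. Next I cast rays from both views onto the cap-top plane.

```bash
cat > h.py <<'E'
import cv2,numpy as np
from cell import env, cam, job
from scipy.spatial.transform import Rotation as R
HUE=dict(red=((-8,8),),yellow=((24,34),),blue=((100,119),),green=((50,85),))
def ray(i,uv):
    f=240/np.tan(np.radians(i['vertical_fov']/2))
    K=np.array([[f,0,i['cx']],[0,f,i['cy']],[0,0,1.]])
    n=cv2.undistortPoints(np.array([[uv]],float),K,i['dist_coeffs'])[0,0]
    return i['origin'],R.from_euler('xyz',i['attitude']).apply([n[0],n[1],1])
def plane(i,uv,z):
    o,d=ray(i,uv);return o+d*(z-o[2])/d[2]
def blobs(p,c,vmin=60):
    h=cv2.cvtColor(p,cv2.COLOR_RGB2HSV).astype(int);H=h[...,0]
    lo,hi=HUE[c][0]
    H=np.where(H>172,H-180,H)
    m=((H>=lo)&(H<=hi)&(h[...,1]>170)&(h[...,2]>vmin)).astype(np.uint8)
    n,l,s,ce=cv2.connectedComponentsWithStats(m)
    return [(s[k],ce[k]) for k in range(1,n) if s[k,4]>60]
E
python3 - <<'E'
from h import *
for n in("top","side"):
    p=cv2.imread(f'pics/{n}0.png')[...,::-1].copy();i=cam.camera_info(n)
    for c in HUE:
        for s,ce in blobs(p,c):
            print(n,c,s,ce.round(1),plane(i,ce,41).round(1))
E
```

```text
top red [273 259  17  17 223] [281.3 267.4] [472.6 115.3  41. ]
top red [141 371  25  13 257] [152.7 377.2] [229.1 398.7  41. ]
top yellow [496 190  21  14  82] [503.7 198. ] [ 630.4 -400.1   41. ]
top blue [217 269  17  17 219] [225.  277.1] [451.1 241.5  41. ]
side red [260 106  13  14 104] [266.6 112.2] [245.  378.2  41. ]
side red [299 197  15  16 190] [306.2 204.5] [474.1 111.8  41. ]
side blue [311 161  13  11 122] [317.1 165.7] [453.  239.1  41. ]
```

```bash
sed -i "s/yellow=((24,34),)/yellow=((24,33),)/;s/>170)/>(130 if c!='yellow' else 185))/" h.py
python3 - <<'E'
from h import *
for n in("top","side"):
    p=cv2.imread(f'pics/{n}0.png')[...,::-1].copy();i=cam.camera_info(n)
    h=cv2.cvtColor(p,cv2.COLOR_RGB2HSV)
    for u,v in [(381,270),(455,274)] if n=='top' else [(265,279),(224,345)]: print(h[v-2:v+3:2,u-2:u+3:2].reshape(-1,3)[::4].tolist())
    for c in HUE:
        for s,ce in blobs(p,c,40 if c!='yellow' else 120):
            q=plane(i,ce,41)
            if abs(q[0]-460)<60:print(n,c,s,ce.round(1),q.round(1))
E
```

```text
[[67, 142, 179], [67, 142, 179], [67, 141, 181]]
[[30, 152, 216], [30, 152, 215], [30, 150, 217]]
top red [273 259  18  18 243] [281.4 267.3] [472.8 115.   41. ]
top blue [217 269  17  17 235] [225.  277.1] [451.3 241.5  41. ]
top green [372 262  17  17 221] [379.9 270.2] [ 464.6 -104.8   41. ]
[[67, 133, 161], [66, 129, 162], [66, 128, 164]]
[[29, 145, 187], [29, 145, 185], [30, 139, 191]]
side red [299 197  15  17 211] [306.2 204.8] [474.5 110.9  41. ]
side blue [310 160  15  14 166] [317.2 166.6] [454.3 236.5  41. ]
side green [257 271  17  18 166] [265.3 278.6] [ 467.5 -108.    41. ]
```

```bash
sed -i "s/yellow=((24,33),)/yellow=((27,34),)/;s/else 185/else 110/" h.py
cat >> h.py <<'E'
def rel(t,s=None):
    s=s or env.state()
    return R.from_euler('xyz',s['tcp_rot']).inv().apply(np.array(t,float)-s['eef_pos']).round(1)
def st():
    s=env.state();print(round(s['t'],2),s['eef_pos'].round(1),s['ft_force'].round(1),s['tcp_rot'].round(3),round(s['opening'],2))
E
python3 - <<'E'
from h import *
for n in("top","side"):
    p=cv2.imread(f'pics/{n}0.png')[...,::-1].copy();i=cam.camera_info(n)
    for s,ce in blobs(p,'yellow',100):
            q=plane(i,ce,41)
            if abs(q[0]-460)<60 and s[4]>100:print(n,s,ce.round(1),q.round(1))
print(rel([472,114,120]))
E
```

```text
top [447 266  17  17 230] [454.9 274.1] [ 454.  -273.7   41. ]
side [214 337  20  19 282] [223.5 345.9] [ 454.  -274.2   41. ]
[-423.4 -386.9   94.5]
```

The manual's scale: shifts go in shares of 1 m and turns go in shares of pi/2 rad. Converting my numbers, -150 mm / 1000 = -0.15, -120 mm / 1000 = -0.12.

```bash
python3 steer.py '-0.03,-0.027,0,0,0;-0.06,-0.054,0,0,0;-0.09,-0.081,0,0,0;-0.12,-0.108,0,0,0;-0.15,-0.135,0,0,0' && python3 steer.py '-0.03,-0.027,0.01,0,0;-0.06,-0.054,0.02,0,0;-0.09,-0.081,0.03,0,0;-0.12,-0.108,0.04,0,0;-0.15,-0.135,0.05,0,0' && python3 steer.py '-0.03,-0.027,0.01,0,0;-0.06,-0.054,0.02,0,0;-0.09,-0.081,0.03,0,0;-0.12,-0.108,0.04,0,0;-0.12,-0.108,0.04,0,0'
python3 - <<'E'
from h import *
st();print(rel([472,114,75]))
E
```

```text
t: 0.52
eef_pos: [277.7, 429.2, 214.4]
tcp_rot: [-3.141, -0.0, 2.867]
ft_force: [0.7, -0.2, -0.3]
opening: 0.709
grip_force: 0.0
t: 0.93
eef_pos: [385.6, 258.5, 164.2]
tcp_rot: [3.141, 0.0, 2.867]
ft_force: [1.4, 0.9, 0.8]
opening: 0.355
grip_force: 0.0
t: 1.35
eef_pos: [473.9, 119.0, 123.0]
tcp_rot: [-3.141, -0.0, 2.862]
ft_force: [-0.8, -0.2, -0.5]
opening: 0.024
grip_force: 0.0
1.35 [473.9 119.  123. ] [-0.8 -0.2 -0.5] [-3.141 -0.     2.862] 0.02
[ 0.5 -5.3 48. ]
```

In the tool's units: 30 mm / 1000 = 0.03, 10 mm / 1000 = 0.01.

```bash
python3 steer.py '0,-0.005,0.01,0,0;0,-0.005,0.03,0,0;0,-0.005,0.03,0,0'
python3 - <<'E'
from h import *
st();i=cam.camera_info('wrist');p,d=cam.read_camera('wrist');cv2.imwrite('pics/w1.png',p[...,::-1])
print(i['origin'],i['attitude'])
for s,ce in blobs(p,'red',40): print(s,ce,plane(i,ce,41).round(1))
E
```

```text
t: 1.6
eef_pos: [468.6, 118.5, 92.4]
tcp_rot: [-3.14, -0.004, 2.866]
ft_force: [-0.2, 0.0, -0.5]
opening: 0.006
grip_force: 0.0
1.6 [468.6 118.5  92.4] [-0.2  0.  -0.5] [-3.14  -0.004  2.866] 0.01
[393.34240332 139.37166987 263.83856362] [2.86237812e+00 1.82463978e-03 1.29470048e+00]
[ 294  234   62   64 2629] [324.24610118 262.13236972] [469.2 116.4  41. ]
```

View pics/w1.png

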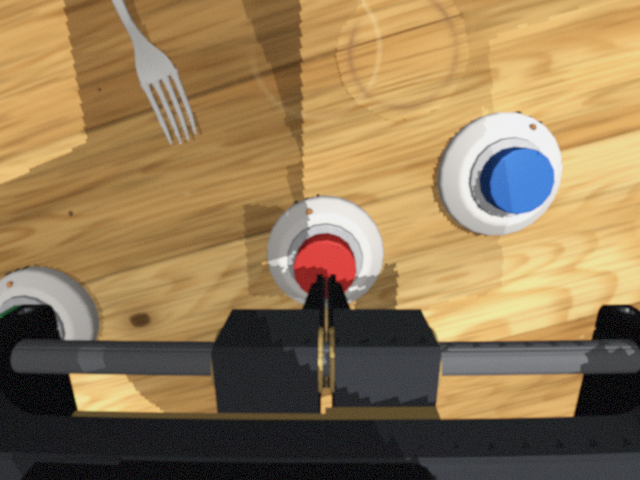

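The wrist view shows the red cap at (325,262), straight in line with the closed fingertips at (325,280), and blue at (517,180). I'll centre slightly and descend slowly.

In the tool's units: 42 mm / 1000 = 0.042, 30 mm / 1000 = 0.03.

```bash
python3 steer.py '-0.003,-0.002,0.015,0,0;-0.003,-0.002,0.03,0,0;-0.003,-0.002,0.042,0,0;-0.003,-0.002,0.042,0,0;-0.003,-0.002,0.042,0,0';python3 steer.py '0,0,0,0,0;0,0,0,0,0'
python3 - <<'E'
from h import *
st();p,d=cam.read_camera('wrist');st()
E
```

```text
t: 2.07
eef_pos: [472.3, 116.6, 53.2]
tcp_rot: [-3.142, -0.0, 2.867]
ft_force: [-0.1, 0.3, 0.0]
opening: 0.004
grip_force: 0.0
t: 2.23
eef_pos: [472.7, 116.5, 53.6]
tcp_rot: [3.141, 0.001, 2.867]
ft_force: [-0.4, -0.9, -0.3]
opening: 0.004
grip_force: 0.0
2.23 [472.7 116.5  53.6] [-0.4 -0.9 -0.3] [3.141e+00 1.000e-03 2.867e+00] 0.0
2.28 [472.6 116.4  53.5] [ 0.2 -0.8 -0.1] [3.141e+00 1.000e-03 2.867e+00] 0.01
```

In the tool's units: 20 mm / 1000 = 0.02, 18 mm / 1000 = 0.018.

```bash
python3 steer.py '0,0,0.006,0,0;0,0,0.011,0,0;0,0,0.015,0,0;0,0,0.018,0,0;0,0,0.02,0,0';python3 steer.py '0,0,0.001,0,0;0,0,0.002,0,0;0,0,0.002,0,0;0,0,0.002,0,0'
```

```text
t: 2.7
eef_pos: [472.5, 116.3, 32.2]
tcp_rot: [3.141, 0.0, 2.867]
ft_force: [0.6, 1.4, 2.9]
opening: 0.006
grip_force: 1.5
t: 3.03
eef_pos: [472.5, 116.3, 30.8]
tcp_rot: [3.141, 0.001, 2.867]
ft_force: [0.8, 0.7, 5.7]
opening: 0.007
grip_force: 2.5
```

In the tool's units: -50 mm / 1000 = -0.05, -20 mm / 1000 = -0.02.

```bash
python3 steer.py '0,0,0.0005,0,0;0,0,0,0,0;0,0,-0.005,0,0;0,0,-0.02,0,0;0,0,-0.05,0,0';python3 steer.py '0,0,-0.02,0,0;0,0,-0.04,0,0;0,0,-0.04,0,0;0,0,-0.04,0,0'
python3 - <<'E'
from h import *
st()
i=cam.camera_info('wrist');p,d=cam.read_camera('wrist');cv2.imwrite('pics/w2.png',p[...,::-1])
for c in('red','blue'):
  for s,ce in blobs(p,c,40): print(c,s,ce,plane(i,ce,34 if c=='red' else 41).round(1))
print(rel([454,-274,120]))
E
```

```text
t: 3.45
eef_pos: [470.5, 116.0, 79.2]
tcp_rot: [-3.139, -0.006, 2.867]
ft_force: [0.4, -0.2, -0.8]
opening: 0.004
grip_force: 0.0
t: 3.78
eef_pos: [472.1, 116.2, 121.3]
tcp_rot: [3.141, 0.001, 2.867]
ft_force: [0.8, 0.4, -0.2]
opening: 0.007
grip_force: 0.0
3.78 [472.1 116.2 121.3] [ 0.8  0.4 -0.2] [3.141e+00 1.000e-03 2.867e+00] 0.01
red [ 299  218   54   54 2231] [326.05916629 244.08561183] [472.7 115.4  34. ]
blue [ 467  140   64   58 2909] [498.93812307 167.9168099 ] [451.  240.1  41. ]
[ -88.8 -380.3    0.5]
```

View pics/w2.png

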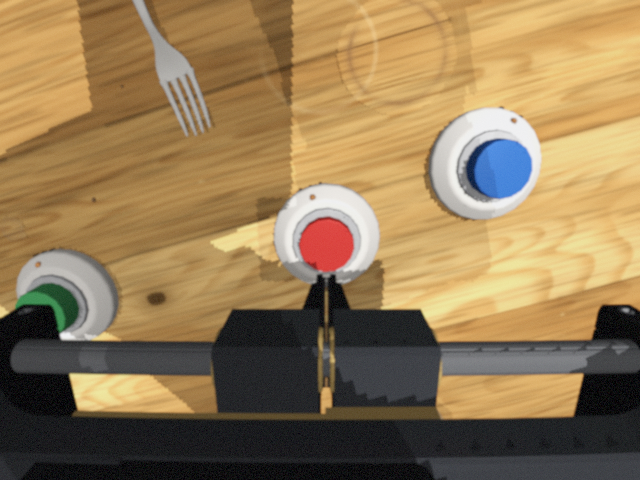

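Wrist view: the red cap at (326,244) is now low (54 px across, against about 60 for blue), and its puck hasn't moved. Next is yellow.

In the tool's units: -190 mm / 1000 = -0.19, -152 mm / 1000 = -0.152.

```bash
python3 steer.py '-0.009,-0.038,0,0,0;-0.018,-0.076,0,0,0;-0.027,-0.114,0,0,0;-0.036,-0.152,0,0,0;-0.045,-0.19,0,0,0' && python3 steer.py '-0.009,-0.038,0,0,0;-0.018,-0.076,0,0,0;-0.027,-0.114,0,0,0;-0.036,-0.152,0,0,0;-0.044,-0.19,0,0,0' && python3 steer.py '0,0,0,0,0;0,0,0,0,0;0,0,0,0,0'
python3 - <<'E'
from h import *
st()
i=cam.camera_info('wrist');p,d=cam.read_camera('wrist');cv2.imwrite('pics/w3.png',p[...,::-1])
for s,ce in blobs(p,'yellow',100): 
  if s[4]>1200:print(s,ce,plane(i,ce,41).round(1))
print(rel([454,-274,52]))
E
```

```text
t: 4.25
eef_pos: [462.9, -80.3, 119.4]
tcp_rot: [3.141, -0.003, 2.867]
ft_force: [1.4, -0.4, 1.5]
opening: 0.006
grip_force: 0.0
t: 4.67
eef_pos: [453.7, -275.3, 119.2]
tcp_rot: [3.14, -0.002, 2.866]
ft_force: [1.0, 1.3, 0.3]
opening: 0.005
grip_force: 0.0
t: 4.92
eef_pos: [454.0, -273.0, 119.4]
tcp_rot: [3.14, -0.003, 2.866]
ft_force: [0.9, 1.2, -0.2]
opening: 0.007
grip_force: 0.0
4.92 [ 454.  -273.   119.4] [ 0.9  1.2 -0.2] [ 3.140e+00 -3.000e-03  2.866e+00] 0.01
[-0.3 -1.6 67.7]
```

View pics/w3.png

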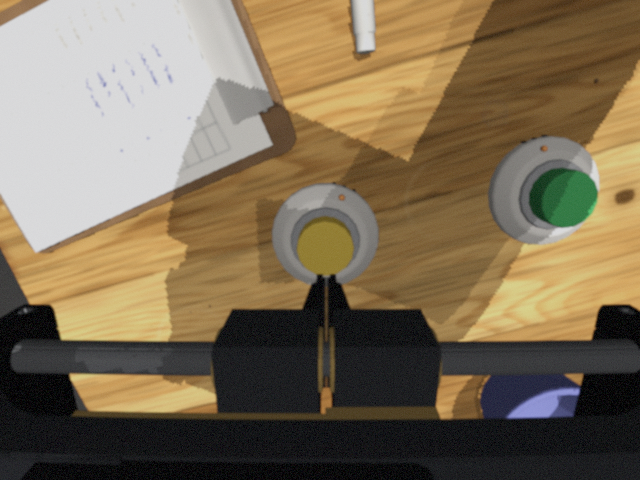

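The yellow cap at (325,246) is aligned with the fingertips just as red was. I'll descend.

In the tool's units: 66 mm / 1000 = 0.066, 50 mm / 1000 = 0.05.

```bash
python3 steer.py '0,0,0.025,0,0;0,0,0.05,0,0;0,0,0.066,0,0;0,0,0.066,0,0;0,0,0.066,0,0';python3 steer.py '0,0,0.006,0,0;0,0,0.011,0,0;0,0,0.015,0,0;0,0,0.018,0,0;0,0,0.02,0,0';python3 steer.py '0,0,0.001,0,0;0,0,0.002,0,0;0,0,0.002,0,0;0,0,0.002,0,0'
```

```text
t: 5.38
eef_pos: [454.8, -272.3, 54.3]
tcp_rot: [3.141, -0.002, 2.868]
ft_force: [-0.2, -0.3, -0.2]
opening: 0.006
grip_force: 0.0
t: 5.8
eef_pos: [455.1, -273.7, 34.6]
tcp_rot: [-3.142, 0.001, 2.867]
ft_force: [2.0, 1.4, 2.3]
opening: 0.009
grip_force: 1.2
t: 6.13
eef_pos: [454.9, -273.8, 32.7]
tcp_rot: [-3.142, 0.0, 2.867]
ft_force: [1.3, 0.9, 2.4]
opening: 0.005
grip_force: 1.1
```

In the tool's units: 2.5 mm / 1000 = 0.0025, 2 mm / 1000 = 0.002.

```bash
python3 steer.py '0,0,0.001,0,0;0,0,0.002,0,0;0,0,0.0025,0,0;0,0,0.0025,0,0;0,0,0.0025,0,0'
```

```text
t: 6.55
eef_pos: [454.9, -273.8, 30.3]
tcp_rot: [-3.141, 0.0, 2.867]
ft_force: [2.0, 1.3, 6.5]
opening: 0.002
grip_force: 3.0
```

In the tool's units: -90 mm / 1000 = -0.09, -50 mm / 1000 = -0.05.

```bash
python3 steer.py '0,0,0,0,0;0,0,-0.005,0,0;0,0,-0.02,0,0;0,0,-0.05,0,0;0,0,-0.09,0,0';python3 steer.py '0,0,0,0,0;0,0,0,0,0;0,0,0,0,0'
python3 - <<'E'
from h import *
st()
p,d=cam.read_camera('wrist');cv2.imwrite('pics/w4.png',p[140:360,200:460,::-1])
print(rel([451,240.5,120]))
E
```

```text
t: 6.97
eef_pos: [453.3, -272.8, 119.1]
tcp_rot: [3.139, -0.005, 2.867]
ft_force: [-0.0, -0.7, 0.2]
opening: 0.005
grip_force: 0.0
t: 7.22
eef_pos: [454.4, -273.4, 119.8]
tcp_rot: [3.141, -0.001, 2.867]
ft_force: [-0.1, 0.7, 0.0]
opening: 0.004
grip_force: 0.0
7.22 [ 454.4 -273.4  119.8] [-0.1  0.7  0. ] [ 3.141e+00 -1.000e-03  2.867e+00] 0.0
[ 1.425e+02  4.937e+02 -2.000e-01]
```

View pics/w4.png

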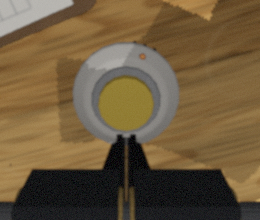

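The crop shows the yellow cap down at (126,100), with the puck where it was. Next is blue.

In the tool's units: 190 mm / 1000 = 0.19, 152 mm / 1000 = 0.152.

```bash
python3 steer.py '0.011,0.038,0,0,0;0.022,0.076,0,0,0;0.033,0.114,0,0,0;0.044,0.152,0,0,0;0.055,0.19,0,0,0' && python3 steer.py '0.011,0.038,0,0,0;0.022,0.076,0,0,0;0.033,0.114,0,0,0;0.044,0.152,0,0,0;0.055,0.19,0,0,0' && python3 steer.py '0.011,0.038,0,0,0;0.022,0.076,0,0,0;0.033,0.114,0,0,0;0.033,0.114,0,0,0;0.033,0.114,0,0,0'; python3 steer.py '0,0,0,0,0;0,0,0,0,0'
python3 - <<'E'
from h import *
st()
i=cam.camera_info('wrist');p,d=cam.read_camera('wrist');cv2.imwrite('pics/w5.png',p[...,::-1])
for s,ce in blobs(p,'blue',40): 
  if s[4]>1200:print(s,ce,plane(i,ce,41).round(1))
print(rel([451,240.5,52]))
E
```

```text
t: 7.68
eef_pos: [452.3, -74.1, 118.9]
tcp_rot: [3.141, -0.003, 2.866]
ft_force: [0.9, 0.5, 0.4]
opening: 0.006
grip_force: 0.0
t: 8.1
eef_pos: [451.0, 123.7, 119.0]
tcp_rot: [-3.141, -0.002, 2.867]
ft_force: [1.5, -1.0, 0.8]
opening: 0.004
grip_force: 0.0
t: 8.52
eef_pos: [450.1, 242.0, 118.7]
tcp_rot: [-3.14, -0.002, 2.87]
ft_force: [0.1, -1.0, 0.3]
opening: 0.005
grip_force: 0.0
t: 8.68
eef_pos: [450.9, 239.5, 119.5]
tcp_rot: [-3.141, -0.001, 2.866]
ft_force: [0.5, -0.5, 0.9]
opening: 0.002
grip_force: 0.0
8.68 [450.9 239.5 119.5] [ 0.5 -0.5  0.9] [-3.141e+00 -1.000e-03  2.866e+00] 0.0
[ 305  217   56   59 2455] [332.22484725 245.44032587] [450.7 243.1  41. ]
[ 0.4  1.1 67.7]
```

View pics/w5.png

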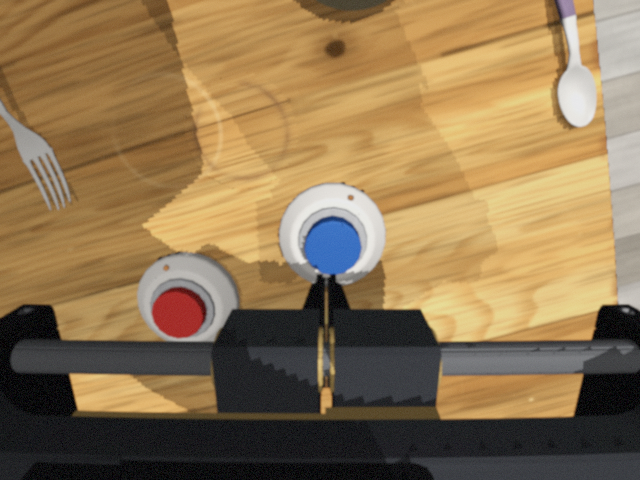

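The blue cap is at (332,245), about 3–4 mm to the +y side of the fingertips (325). I'll correct by 3 mm and press.

In the tool's units: 66 mm / 1000 = 0.066, 50 mm / 1000 = 0.05.

```bash
python3 steer.py '0,0.003,0.025,0,0;0,0.003,0.05,0,0;0,0.003,0.066,0,0;0,0.003,0.066,0,0;0,0.003,0.066,0,0';python3 steer.py '0,0,0.006,0,0;0,0,0.011,0,0;0,0,0.015,0,0;0,0,0.018,0,0;0,0,0.02,0,0';python3 steer.py '0,0,0.001,0,0;0,0,0.002,0,0;0,0,0.003,0,0;0,0,0.003,0,0;0,0,0.003,0,0'
```

```text
t: 9.15
eef_pos: [452.0, 242.5, 53.9]
tcp_rot: [-3.141, -0.001, 2.865]
ft_force: [0.6, 0.7, -0.1]
opening: 0.004
grip_force: 0.0
t: 9.57
eef_pos: [452.4, 243.5, 34.2]
tcp_rot: [3.141, 0.001, 2.867]
ft_force: [0.7, -1.6, 2.3]
opening: 0.003
grip_force: 1.2
t: 9.98
eef_pos: [452.3, 243.6, 31.4]
tcp_rot: [3.141, 0.001, 2.867]
ft_force: [2.0, -1.3, 4.8]
opening: 0.006
grip_force: 2.2
```

In the tool's units: 1.5 mm / 1000 = 0.0015, 1 mm / 1000 = 0.001.

```bash
python3 steer.py '0,0,0.001,0,0;0,0,0.0015,0,0;0,0,0.0015,0,0;0,0,0.0015,0,0'; python3 steer.py '0,0,-0.005,0,0;0,0,-0.02,0,0;0,0,-0.05,0,0;0,0,-0.09,0,0;0,0,-0.12,0,0'; python3 steer.py '0.038,0.012,-0.01,0,0;0.076,0.024,-0.02,0,0;0.114,0.036,-0.03,0,0;0.152,0.048,-0.04,0,0;0.19,0.06,-0.05,0,0'; python3 steer.py '0,0.038,0,0,0;0,0.076,0,0,0;0,0.114,0,0,0;0,0.152,0,0,0;0,0.152,0,0,0'
python3 - <<'E'
from h import *
st()
for n in("top","side"):
    i=cam.camera_info(n);p,d=cam.read_camera(n);cv2.imwrite(f'pics/{n}9.png',p[...,::-1])
    q0=cv2.imread(f'pics/{n}0.png')[...,::-1].copy()
    for c in HUE:
        for im in(q0,p):
          for s,ce in blobs(im,c,40 if c!='yellow' else 100):
            q=plane(i,ce,41)
            if abs(q[0]-460)<40 and s[4]>100:print(n,c,s,ce.round(1),q.round(1))
E
```

```text
t: 10.32
eef_pos: [452.3, 243.6, 29.9]
tcp_rot: [3.141, 0.001, 2.867]
ft_force: [2.1, -2.5, 6.3]
opening: 0.004
grip_force: 3.2
t: 10.73
eef_pos: [451.4, 243.5, 151.7]
tcp_rot: [-3.141, -0.001, 2.867]
ft_force: [0.5, -0.5, 0.5]
opening: 0.007
grip_force: 0.0
t: 11.15
eef_pos: [283.1, 353.1, 200.1]
tcp_rot: [-3.141, -0.001, 2.866]
ft_force: [0.2, 0.0, 0.0]
opening: 0.004
grip_force: 0.0
t: 11.57
eef_pos: [327.3, 503.7, 198.9]
tcp_rot: [3.14, -0.0, 2.868]
ft_force: [-0.2, 0.1, -2.0]
opening: 0.008
grip_force: 0.0
11.57 [327.3 503.7 198.9] [-0.2  0.1 -2. ] [ 3.14  -0.     2.868] 0.01
top red [273 259  18  18 243] [281.4 267.3] [472.8 115.   41. ]
top red [273 260  18  17 231] [281.6 267.7] [471.9 114.6  41. ]
top yellow [447 266  17  17 230] [454.9 274.1] [ 454.  -273.7   41. ]
top yellow [446 267  17  17 222] [453.9 274.8] [ 452.4 -271.6   41. ]
top blue [217 269  17  17 235] [225.  277.1] [451.3 241.5  41. ]
top blue [217 269  17  17 224] [225.2 277.3] [450.7 241.   41. ]
top green [372 262  17  17 221] [379.9 270.2] [ 464.6 -104.8   41. ]
top green [372 262  17  17 219] [380.  270.3] [ 464.5 -104.9   41. ]
side red [299 197  15  17 211] [306.2 204.8] [474.5 110.9  41. ]
side red [299 199  15  15 172] [306.1 206.1] [475.8 107.2  41. ]
side yellow [214 337  20  19 282] [223.5 345.9] [ 454.  -274.2   41. ]
side yellow [215 339  19  18 275] [224.1 347.3] [ 456.5 -276.2   41. ]
side blue [310 160  15  14 166] [317.2 166.6] [454.3 236.5  41. ]
side blue [310 161  15  13 150] [317.2 167.2] [455.1 234.3  41. ]
side green [257 271  17  18 166] [265.3 278.6] [ 467.5 -108.    41. ]
side green [257 271  17  18 166] [264.9 278.7] [ 466.9 -108.6   41. ]
```

View pics/side9.png

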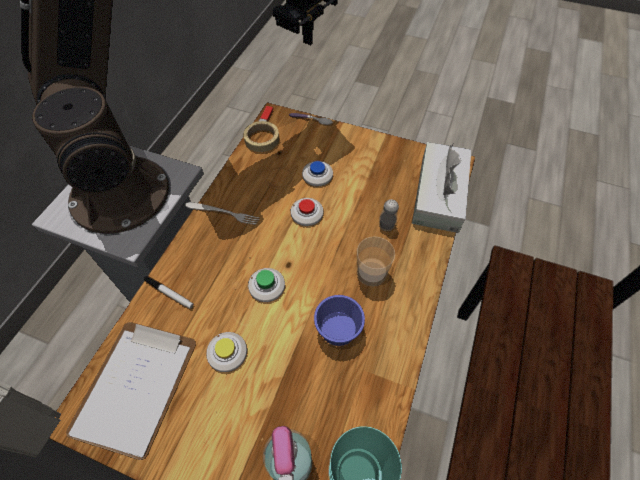

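The side view shows red (306,206), yellow (224,347) and blue (317,167) down, and green (265,279) unchanged. All three presses went below 32 mm at about 6 N, and nothing else has moved.

```bash
python3 steer.py '0,0,0,0,0;0,0,0,0,0;0,0,0,0,0'; python3 -c "
from cell import env, cam, job
print(job.job_done())"
```

```text
t: 11.92
eef_pos: [326.5, 498.2, 200.0]
tcp_rot: [3.142, -0.0, 2.866]
ft_force: [-0.7, -0.4, -0.2]
opening: 0.003
grip_force: 0.0
the job is handed in; nothing more can be done
None
```

I pressed red, yellow and blue down in that order, each to about 30 mm at roughly 6 N, and left green up. By the final pictures the buttons, glass, shaker and basket are where they were, and I handed the job in at 11.9 s; no verdict was shown.

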